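# Turn the turntable by its arm to bring the dosing cup under the dispenser

## Robot

A 7-joint arm with a two-finger parallel gripper is mounted at the origin on the work surface. World frame = base frame: x ahead of the robot, y to its left, z up, the work surface at z = 0. Lengths are in m, angles in degrees, forces in N, time in s.
With the tool pointing down it reaches from about 0.35 to 0.9 m from the base axis. Payload 19.9 kg.
Tool frame: the origin (TCP) lies at the very end of the fingers, on their centre line; the grasp point (between the pads) lies 19 mm behind it; z points along the fingers, y is the direction in which the jaws open and shut (so a half turn about z gives the same grasp; the last joint's range is limited). The gripper opens to 85 mm and grips with 20 to 120 N. Pads are 22 mm wide; open, the fingers measure 114 mm over their backs; the gripper's body (76 mm by 85 mm) begins 54 mm behind the grasp point. The pads swing forward as they close: fully open they stand 13 mm farther back than shut.
Start: joints at [-76.69, 23.915, -0.59, 92.452, 0.269, 63.638, -3.037], TCP at [0.169, 0.602, 0.231] pointing down, gripper open.
Joint ranges: [-161.28, 161.28], [-22.2, 115.67], [-73.04, 71.86], [3.21, 147.25], [-68.34, 248.33], [10.77, 114.83], [-161.83, 161.83]. Speed limits (degrees/s): [108.29, 108.29, 136.94, 136.94, 172.46, 172.46, 172.46].

## Interface

Orientations are given as a 3x3 rotation matrix whose columns are the frame's x, y, z axes.
In Python, from bench import ctrl, cams, ticket gives the robot as it stands. The module is installed in compiled form; this text tells all that it offers.
- The arm moves only by the tool step_arm, never from a script. Its argument "targets" is a list of rows, each a list of 7 numbers: the shift along the tool's x, y, z scaled (see below), then the turn, a rotation vector about the tool's x, y, z scaled (see below), then the closure, from -1 (fully open) to 1 (shut). A call has 1 to 8 rows; each row is the pose to reach, as a shift and turn from the pose measured when the call began, along the tool's axes at that moment; what a row does not reach only later rows make up. The controller multiplies each number of a shift by 0.25 m and each number of a turn by 120 degrees. A row lasts 1/10 s, in which the tool goes at most 50 mm and 8.59 degrees, less where a joint would pass 70% of its speed; a pose out of reach is approached as far as the arm can. A call with a number of a shift or a turn outside -1 to 1 is refused whole. A call with a gripper value outside its range is refused whole. The fingers move at their own pace and stop on an object; the grip force is fixed at half the most. Time passes only in rows, so rows that repeat a pose let the fingers close. It gives the time, the measured TCP pose, the force and the opening at its end, in the units of the state.
- ctrl.state(): the state, without advancing time (a new reading comes with each control period).
- cams.snapshot(name): name is "scene" or "top" or "wrist"; returns a dict with "pixels" (480x640x3 uint8, red, green, blue), "camera_matrix" (3x3 intrinsics, pixels), "dist_coeffs" ([k1, k2, p1, p2, k3] as OpenCV has them; the pictures are not rectified), "R" (3x3) and "t" (3): a world point X has camera coordinates R X + t; the wrist camera has in their place "tool_from_camera" (4x4, takes a point from camera to tool coordinates, whose origin is the TCP and whose axes are the flange's). Camera axes: x right, y down, z forward; pixel columns grow to the right and rows downward; lengths in m; the calibration is good to about 2 mm. A picture is of the moment at which its call begins: read the wrist's pose just before it. There is no depth.
- ticket.hand_in(): hands the job in, once; it reports no verdict.
The state is a dict: "time": time; "joint_pos": joint angles; "qd": joint speeds; "tau": joint torques, N m; "ee_pos": TCP position; "eef_rot": TCP orientation; "ft_force": force on the tool from outside, world axes, zero at the start; "moment": the same for the moment, N m; "grip_width": finger opening in m.
Only numpy, scipy, OpenCV 4.12 (cv2) and the standard library are available. Lean on these libraries where they do the work, as an engineer would, in place of code of your own. Each camera call takes 0.05 s, during which the arm holds its last target. There are 200 camera calls.

## Task

Push the turntable's orange arm round gently with a closed fingertip, without gripping it, until the clear dosing cup with the blue rim stands centred under the dispenser's spout. The cup, bottle and tin must ride along standing on the turntable: do not touch or lift them, and leave the pink massager and the dispenser untouched. Finish with the turntable at rest and the finger withdrawn.

Things in the scene. Friction and masses are not known exactly. Their poses are not given: they have to be found in the camera images.
- turntable (a joint): angle of the turntable about its vertical axis (rad), 0 at the start, growing counter-clockwise seen from above; turns freely both ways for most of a full turn. Its bearing is stiff (about 0.15 N m, so 1 to 3 N at the arm) and it stays where it is left, without coasting or springing back.
- hub (a point): point on the turntable's axis, on the disc's top face, 20 mm above the drawer top. The turntable is a pale bamboo disc, 176 mm diameter, 8 mm thick, with white rim bead and black hub cap. Cup, bottle and tin stand loose on it, centres 55 mm from the axis: the tin across from the orange arm, cup and bottle 80 degrees to either side of the tin, either one on either side
- push_arm: orange plastic arm, an upright radial fin fixed to the turntable that sticks out beyond its rim: 56 mm long (from 84 to 140 mm from the axis), 10 mm thick, from 12 to 50 mm above the drawer top. Its origin is the middle of the fin, 112 mm from the axis and 31 mm above the drawer top; x points radially outward, z up. Push its flat side at about this radius; a finger there is clear of the disc
- cup: clear plastic dosing cup with a blue rim and blue floor, open on top, 40 mm across the rim, 33 mm across the foot, 35 mm tall, 15 g; origin at the centre of its underside, z up
- spout (a point): tip of the dispenser's steel spout, pointing down, 130 mm above the drawer top and 55 mm (horizontally) from the turntable's axis, so that the seats pass under it. All things on the turntable pass below it
- dispenser: frosted plastic push dispenser on a fixed white stub of wall, 90 mm wide, 270 mm high. Origin on the drawer top below the spout; x points from the turntable's axis to the wall, whose face is 92 mm from the origin; tank 70 mm wide, 35 to 92 mm along x, 140 to 265 mm high. The orange arm starts on the far side of the turntable from the spout, within 25 degrees
- bottle: closed brown plastic bottle with white cap and paper label, 45 mm diameter, 90 mm tall, 110 g; origin at the centre of its underside
- tin: small round steel tin, 50 mm diameter, 22 mm tall; origin at the centre of its underside
- massager: pink hard silicone massager shaped like a pawn, 54 mm diameter, 77 mm tall, standing on the drawer top beside the dispenser; origin at the centre of its underside
There are look-alikes about, which are no part of the job. Of the things that look like the bottle, the larger one is meant. What is shaped like the cup but red is not meant.

How it is judged (in metres and radians):
On the way:
1. a finger pushes the orange arm and has turned the turntable by at least 0.4 rad (contact force between the fingers and push_arm above 0.3 N and (value of joint turntable above 0.4 rad or value of joint turntable below -0.4 rad)), for 0.05 s.
At the end, for the whole second after the job is handed in: The cup's centre is within 12 mm (horizontally) of the spout's tip; the turntable is at rest; cup, bottle and tin stand upright on the turntable (40 to 70 mm from its axis); the massager has not moved 10 mm (horizontal distance between cup and spout below 0.012 m and velocity of joint turntable between -0.05 and 0.05 rad/s and distance of massager from where it was at the start of the episode below 0.01 m and angle between each of cup, bottle, tin's own z axis and vertical below 0.1 rad and height (world z) of cup between 0.015 and 0.025 m and horizontal distance between cup and hub between 0.04 and 0.07 m and height (world z) of bottle between 0.015 and 0.025 m and horizontal distance between bottle and hub between 0.04 and 0.07 m and height (world z) of tin between 0.015 and 0.025 m and horizontal distance between tin and hub between 0.04 and 0.07 m); the robot touches nothing.
It fails at once if the arm is pushed or squeezed with more than 18 N (contact force between the fingers and push_arm above 18 N).
It fails at once if the turntable is spun faster than 1.5 rad/s (velocity of joint turntable above 1.5 rad/s or velocity of joint turntable below -1.5 rad/s).
It fails at once if the robot touches the cup, bottle, tin, massager or dispenser (contact force between any of the fingers, the arm and cup above 0.5 N or contact force between any of the fingers, the arm and bottle above 0.5 N or contact force between any of the fingers, the arm and tin above 0.5 N or contact force between any of the fingers, the arm and massager above 0.5 N or contact force between any of the fingers, the arm and dispenser above 0.5 N).
It fails at once if the cup, bottle or tin is lifted off the turntable (height (world z) of any of cup, bottle, tin above 0.035 m).
It fails at once if the cup, bottle or tin tips or falls off (angle between any of cup, bottle, tin's own z axis and vertical above 0.4 rad or height (world z) of any of cup, bottle, tin below 0.01 m).
It also fails if it takes over 46 s, if anything falls off the work surface, if the arm or the gripper's body presses on something with over 40 N, if the wrist force passes 120 N, or if a joint passes its speed limit or range.

## Working session

There is one attempt and no reset: what is moved stays moved. The work goes in short steps, Python scripts to look and compute and a tool call to move; the robot and the scene stay as the last step left them, time stands still between calls to the robot, and variables do not carry over. Pictures are saved under pics/ and viewed, about 8 in all and at most 12, crops included, and the job is handed in when it is done.

Besides the shell and the picture viewer there is one more tool, called after ">>>" as a command line: name --pt "numbers of a row" for each row, then --argument value for the rest. step_arm: Moves the arm, as the interface text tells. Shifts and turns lie within -1 to 1; 1 stands for 0.25 m of shift or 120 degrees of turn. Its arguments: {"type":"object","properties":{"targets":{"type":"array","items":{"type":"array","items":{"type":"number","minimum":-1,"maximum":1}}}},"required":["targets"]}

```bash
mkdir -p pics
cat > h.py <<'E'
import numpy as np, cv2
from bench import ctrl, cams, ticket
def snap(n,f=None):
    s=cams.snapshot(n)
    if f: cv2.imwrite('pics/'+f,s['pixels'][:,:,::-1])
    return s
def ray(s,uv):
    p=cv2.undistortPoints(np.array([[uv]],float),np.array(s['camera_matrix']),np.array(s['dist_coeffs']))[0,0]
    R=np.array(s['R']);t=np.array(s['t']).ravel()
    return -R.T@t, R.T@np.array([p[0],p[1],1])
def plane(s,uv,z):
    c,d=ray(s,uv); return c+d*(z-c[2])/d[2]
def proj(s,X):
    R=np.array(s['R']);r,_=cv2.Rodrigues(R)
    return cv2.projectPoints(np.array(X,float).reshape(-1,1,3),r,np.array(s['t'],float),np.array(s['camera_matrix']),np.array(s['dist_coeffs']))[0][:,0]
E
python3 - <<'E'
from h import *
print(ctrl.state())
for n in ('top','scene'):
    s=snap(n,n+'0.png'); print(n,ray(s,(320,240)))
E
```

```text
{'time': 0.0, 'joint_pos': array([-76.69085753,  23.9497802 ,  -0.59344102,  92.48512556,
         0.26777581,  63.63819784,  -3.03627622]), 'qd': array([ 0.11694323,  0.07940969, -0.06575877, -0.00279224, -0.01511118,
       -0.02757852, -0.01029128]), 'tau': array([-1.78838218e-05, -8.64419818e+01,  6.78861178e-01, -4.34910679e+01,
        1.91092025e-02,  7.07752843e-03,  1.55996474e-05]), 'ee_pos': array([0.16886583, 0.6013936 , 0.23064397]), 'eef_rot': array([[-9.62767921e-01,  2.70329142e-01, -2.93036178e-04],
       [ 2.70329297e-01,  9.62767153e-01, -1.21697334e-03],
       [-4.68577518e-05, -1.25087915e-03, -9.99999217e-01]]), 'ft_force': array([ 0.64547904, -0.14165537, -0.02340727]), 'moment': array([-0.00838804,  0.07769339, -0.02874482]), 'grip_width': 0.0853402719586185}
top (array([0.41694957, 0.07304016, 0.96979546]), array([ 0.19428174, -0.00795027, -0.98092712]))
scene (array([1.08952814, 0.50203181, 0.75961639]), array([-0.54785748, -0.45674937, -0.7010011 ]))
```

View pics/top0.png

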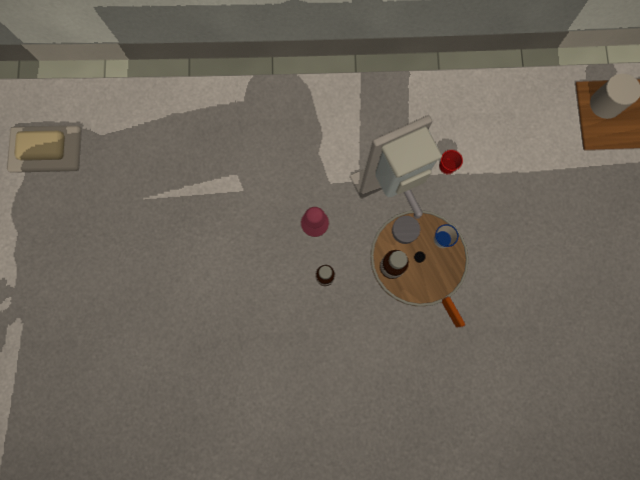

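View pics/scene0.png

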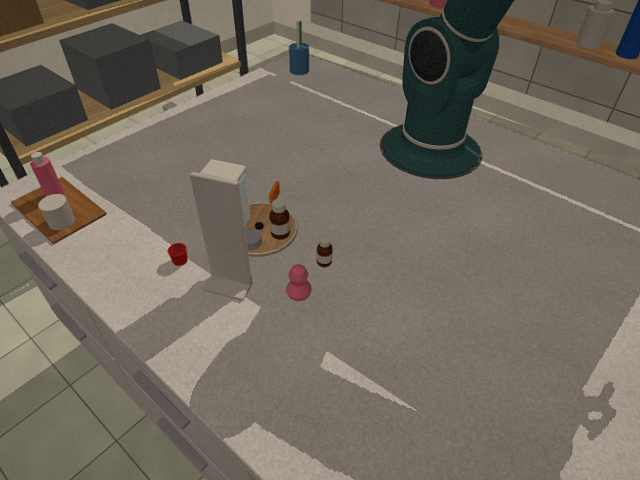

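The top view shows the hub at (419,257), orange arm at (453,312), blue-rimmed cup at (446,236), bottle at (396,263), tin at (405,229), spout near (415,210) and massager at (315,221). Look-alikes: a red cup at (451,161) and a small bottle at (325,274), neither of them meant. Next: one close crop plus measurements.

Run:
```python
from h import *
s=snap('top'); im=s['pixels']; 
c=cv2.resize(im[100:340,290:490],None,fx=2.5,fy=2.5,interpolation=cv2.INTER_CUBIC)
cv2.imwrite('pics/crop1.png',cv2.convertScaleAbs(c[:,:,::-1],alpha=1.6))
hsv=cv2.cvtColor(im,cv2.COLOR_RGB2HSV)
def blobs(lo,hi,x0=290,x1=490,y0=100,y1=340):
    m=cv2.inRange(hsv,lo,hi); k=np.zeros_like(m);k[y0:y1,x0:x1]=m[y0:y1,x0:x1]
    n,l,st,ce=cv2.connectedComponentsWithStats(k)
    return [(st[i],ce[i],l==i) for i in range(1,n) if st[i][4]>15]
for nm,lo,hi in (('blue',(105,100,40),(130,255,255)),('orange',(5,180,80),(14,255,255)),('bamboo',(8,60,60),(22,180,255))):
    for st,ce,m in blobs(lo,hi):
        print(nm,st,ce.round(1),end=' ')
        pts=np.argwhere(m)[:,::-1].astype(np.float32)
        print(cv2.minAreaRect(pts), 'z.02',plane(s,ce,.02).round(4),'z.05',plane(s,ce,.05).round(4),'z.055',plane(s,ce,.055).round(4))
```

```text
blue [435 225  23  22 215] [444.3 237.9] ((446.8732604980469, 236.4212646484375), (19.86254119873047, 22.097076416015625), 65.55604553222656) z.02 [ 0.6027 -0.1611  0.02  ] z.05 [ 0.5968 -0.1537  0.05  ] z.055 [ 0.5958 -0.1524  0.055 ]
orange [445 297  20  29 165] [454.3 311.2] ((454.376953125, 311.28466796875), (32.37306594848633, 5.085422992706299), 60.2551155090332) z.02 [ 0.4701 -0.1686  0.02  ] z.05 [ 0.4684 -0.161   0.05  ] z.055 [ 0.4681 -0.1597  0.055 ]
bamboo [ 373  213   93  115 4970] [421.8 263.5] ((419.0, 270.0), (114.0, 92.0), 90.0) z.02 [ 0.5567 -0.1172  0.02  ] z.05 [ 0.5523 -0.1112  0.05  ] z.055 [ 0.5515 -0.1102  0.055 ]
bamboo [449 228   7  16  51] [452.8 235.8] ((452.4959716796875, 235.22801208496094), (14.758050918579102, 5.724334239959717), 79.69515228271484) z.02 [ 0.6062 -0.1768  0.02  ] z.05 [ 0.6002 -0.1689  0.05  ] z.055 [ 0.5992 -0.1676  0.055 ]
```

View pics/crop1.png

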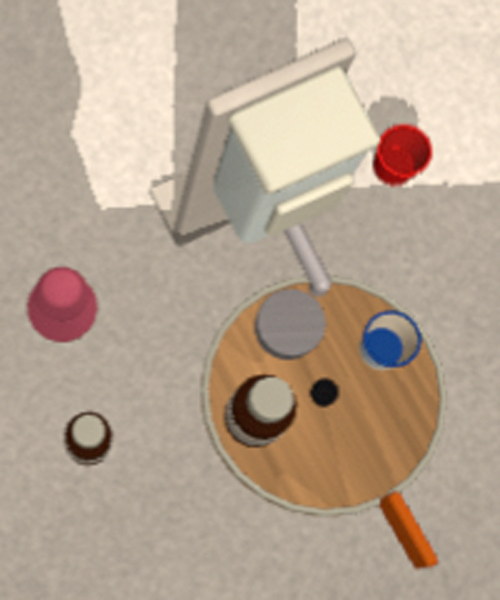

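Crop: hub (419.6,256.8), cup rim centre (446.4,235.2), spout's visible end (418.4,214.8), the blue-rimmed cup confirmed on the right of the tin.

Run:
```python
from h import *
s=snap('top'); w=snap('scene')
P=lambda a,z:plane(s,(290+a[0]/2.5,100+a[1]/2.5),z)
hub=P((324,392),.022)
ci=P((322.5,396.5),.02)
print('hub',hub,'disc centre',ci)
cup=P((391,338),.055); sp=P((320,286),.13); mas=P((62,288),.06); tin=P((291,323),.042)
bot=P((272,398),.11)
for n,p in dict(cup=cup,spout=sp,tin=tin,bottle=bot,mass=mas,arm0=P((393,497),.05),arm1=P((428,565),.05)).items():
    d=p-hub; print(n,p.round(4),'r',np.hypot(*d[:2]).round(4),'ang',np.degrees(np.arctan2(d[1],d[0])).round(2))
# orange/disc in scene view: check
hsv=cv2.cvtColor(w['pixels'],cv2.COLOR_RGB2HSV)
m=cv2.inRange(hsv,(5,180,80),(14,255,255)); m[:170]=0;m[215:]=0;m[:,:250]=0;m[:,300:]=0
print('scene orange',cv2.moments(m,True)['m10']/max(1,m.sum()/255),cv2.moments(m,True)['m01']/max(1,m.sum()/255))
print(proj(w,[hub,(.4684,-.161,.035)]))
w0=P((353,45),.27);w1=P((211,105),.27);d=w0-w1;print('wall dir',w0,w1,np.degrees(np.arctan2(d[1],d[0])), np.hypot(*d[:2]))
```

```text
hub [ 0.56872813 -0.11363264  0.022     ] disc centre [ 0.56578434 -0.1127261   0.02      ]
cup [ 0.6005 -0.1565  0.055 ] r 0.0534 ang -53.44
spout [ 0.6213 -0.0944  0.13  ] r 0.056 ang 20.14
tin [ 0.6161 -0.0895  0.042 ] r 0.0532 ang 27.03
bottle [ 0.5516 -0.0621  0.11  ] r 0.0543 ang 108.39
mass [0.642  0.0736 0.06  ] r 0.201 ang 68.62
arm0 [ 0.4898 -0.1505  0.05  ] r 0.0871 ang -154.94
arm1 [ 0.4432 -0.1706  0.05  ] r 0.1379 ang -155.6
scene orange 274.12 191.744
[[259.62967966 225.44298968]
 [275.26223714 191.88726967]]
wall dir [ 0.72574101 -0.09363063  0.27      ] [ 0.6926731  -0.01239889  0.27      ] -67.84969081698152 0.0877045187026522
```

>>> step_arm --pt "-0.06 -0.04 0 0 0 0 1" --pt "-0.18 -0.13 0 0 0 0 1" --pt "-0.32 -0.23 0 0 0 0 1" --pt "-0.46 -0.33 0 0 0 0 1" --pt "-0.6 -0.43 0 0 0 0 1" --pt "-0.72 -0.52 0 0 0 0 1" --pt "-0.8 -0.57 0 0 0 0 1" --pt "-0.84 -0.6 0 0 0 0 1"

```text
time: 1.05
ee_pos: [0.3323, 0.398, 0.2313]
eef_rot: [[-0.962, 0.273, 0.0], [0.273, 0.962, -0.001], [-0.001, -0.001, -1.0]]
ft_force: [0.5, 0.4, -0.6]
grip_width: 0.0
```

>>> step_arm --pt "-0.04 -0.06 0 0 0 0 1" --pt "-0.13 -0.18 0 0 0 0 1" --pt "-0.24 -0.33 0 0 0 0 1" --pt "-0.36 -0.48 0 0 0 0 1" --pt "-0.48 -0.65 0 0 0 0 1" --pt "-0.58 -0.8 0 0 0 0 1" --pt "-0.64 -0.87 0 0 0 0 1" --pt "-0.67 -0.91 0 0 0 0 1"

```text
time: 1.85
ee_pos: [0.4317, 0.1318, 0.2316]
eef_rot: [[-0.961, 0.275, 0.001], [0.275, 0.961, -0.0], [-0.001, -0.0, -1.0]]
ft_force: [-0.1, 1.2, -0.8]
grip_width: 0.0
```

>>> step_arm --pt "-0.03 -0.06 0 0 0 0.03 1" --pt "-0.08 -0.2 0.02 0 0 0.09 1" --pt "-0.13 -0.36 0.06 0 0 0.15 1" --pt "-0.19 -0.53 0.12 0 0 0.21 1" --pt "-0.25 -0.7 0.18 0 0 0.27 1" --pt "-0.31 -0.86 0.25 0 0 0.33 1" --pt "-0.34 -0.95 0.3 0 0 0.38 1" --pt "-0.356 -0.984 0.32 0 0 0.408 1"

```text
time: 2.65
ee_pos: [0.449, -0.1309, 0.1507]
eef_rot: [[-0.416, 0.909, -0.001], [0.909, 0.416, -0.001], [-0.001, -0.001, -1.0]]
ft_force: [1.1, 0.3, 0.4]
grip_width: 0.0001
```

Run:
```python
from h import *
st=ctrl.state(); print(st['joint_pos'].round(1),st['ee_pos'],st['eef_rot'].round(3))
w=snap('wrist','wrist1.png'); s=snap('top','top1.png'); print(w['tool_from_camera'],w['camera_matrix'])
a=s['pixels'][180:340,330:500];b=w['pixels']
a=cv2.resize(a,(510,480)); b=cv2.resize(b,(320,240)); 
o=np.zeros((480,800,3),np.uint8);o[:,:480]=a[:,:480];o[:240,480:]=b
cv2.imwrite('pics/c2.png',o[:,:,::-1])
```

```text
[-17.6  16.   34.7 119.5 -12.1  47.8  48.8] [ 0.44896064 -0.13088378  0.15069897] [[-0.416  0.909 -0.001]
 [ 0.909  0.416 -0.001]
 [-0.001 -0.001 -1.   ]]
[[-1.57922359e-04 -9.51697158e-01 -3.07038262e-01  7.86443209e-02]
 [ 9.99999895e-01 -2.82520914e-04  3.61362159e-04 -8.21206953e-04]
 [-4.30652070e-04 -3.07038172e-01  9.51697103e-01 -1.43140409e-01]
 [ 0.00000000e+00  0.00000000e+00  0.00000000e+00  1.00000000e+00]] [[360.65871987   0.         318.98612384]
 [  0.         360.65871987 238.75382751]
 [  0.           0.           1.        ]]
```

View pics/c2.png

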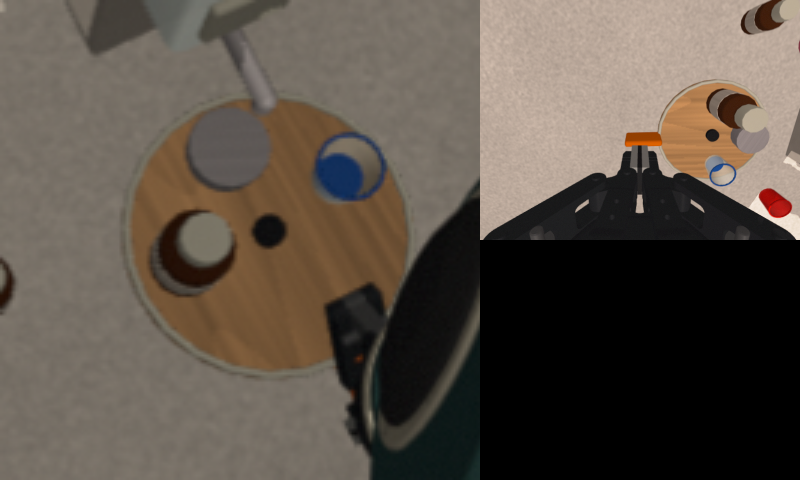

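Crop shows the arm of the turntable just ahead of the closed fingers on the tool's −x side, with a clear gap; lowering now.

>>> step_arm --pt "0 0 0.04 0 0 0 1" --pt "0 0 0.12 0 0 0 1" --pt "0 0 0.21 0 0 0 1" --pt "0 0 0.3 0 0 0 1" --pt "0 0 0.38 0 0 0 1" --pt "0 0 0.45 0 0 0 1" --pt "0 0 0.48 0 0 0 1" --pt "0 0 0.49 0 0 0 1"

```text
time: 3.55
ee_pos: [0.4493, -0.1284, 0.0282]
eef_rot: [[-0.423, 0.906, -0.001], [0.906, 0.423, -0.0], [0.0, -0.001, -1.0]]
ft_force: [-0.1, -0.3, -0.2]
grip_width: 0.0002
```

```bash
cat > plan.py <<'E'
# print rows along the arc: world targets in tool units from current pose
from h import *
import sys
hub=np.array([.5675,-.1133])
def plan(dphi,n,dr=0,z=.028):
    st=ctrl.state();p=st['ee_pos'];R=st['eef_rot'];d=p[:2]-hub;r=np.hypot(*d);a=np.arctan2(d[1],d[0])
    print('t',st['time'],'r',r,'ang',np.degrees(a),'j',st['joint_pos'].round(0),'f',st['ft_force'].round(1))
    rows=[]
    for k in range(1,n+1):
        f=k/n;b=a+np.radians(dphi)*f;q=np.r_[hub+(r+dr*f)*np.array([np.cos(b),np.sin(b)]),z]
        s=R.T@(q-p)/.25; rows.append([*s.round(3).tolist(),0,0,round(-dphi*f/120,4),1])
    print(rows)
if __name__=='__main__': plan(float(sys.argv[1]),int(sys.argv[2]),float(sys.argv[3]))
E
python3 plan.py 16 8 0
python3 - <<'E'
from h import *
w=snap('wrist','w2.png')
E
```

```text
t 3.55 r 0.11919287332298385 ang -172.72446012274236 j [-10.  29.  27. 123. -24.  33.  59.] f [-0.1 -0.3 -0.2]
[[-0.016, -0.005, 0.001, 0, 0, -0.0167, 1], [-0.032, -0.009, 0.001, 0, 0, -0.0333, 1], [-0.048, -0.013, 0.001, 0, 0, -0.05, 1], [-0.065, -0.016, 0.001, 0, 0, -0.0667, 1], [-0.081, -0.018, 0.001, 0, 0, -0.0833, 1], [-0.098, -0.02, 0.001, 0, 0, -0.1, 1], [-0.114, -0.022, 0.001, 0, 0, -0.1167, 1], [-0.131, -0.022, 0.001, 0, 0, -0.1333, 1]]
```

View pics/w2.png

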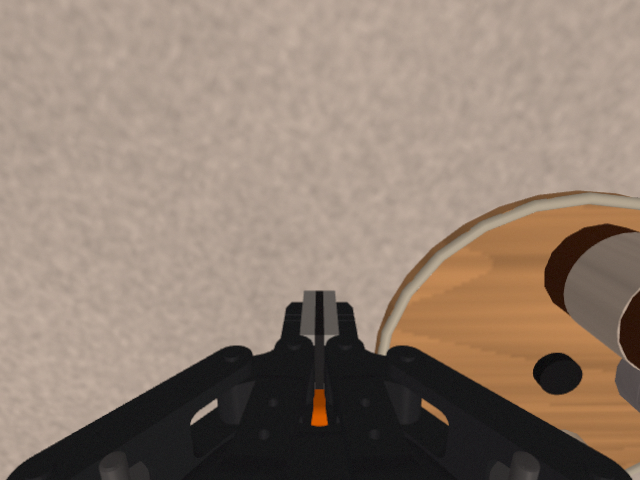

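The wrist view shows the orange fin right behind the closed fingers (320,410) on tool −x, disc and bottle well to the side. Slow approach to contact.

>>> step_arm --pt "-0.01 0 0 0 0 0 1" --pt "-0.02 0 0 0 0 0 1" --pt "-0.03 0 0 0 0 0 1" --pt "-0.04 0 0 0 0 0 1" --pt "-0.05 0 0 0 0 0 1" --pt "-0.06 0 0 0 0 0 1" --pt "-0.07 0 0 0 0 0 1" --pt "-0.08 0 0 0 0 0 1"

```text
time: 4.4
ee_pos: [0.458, -0.147, 0.0285]
eef_rot: [[-0.422, 0.906, -0.001], [0.906, 0.422, -0.0], [0.0, -0.001, -1.0]]
ft_force: [0.3, 0.0, 1.0]
grip_width: -0.0002
```

```bash
python3 plan.py 16 8 0
```

```text
t 4.4 r 0.11461303949782936 ang -162.88957005081838 j [ -8.  30.  27. 121. -24.  34.  61.] f [0.3 0.  1. ]
[[-0.016, -0.002, 0.002, 0, 0, -0.0167, 1], [-0.032, -0.003, 0.002, 0, 0, -0.0333, 1], [-0.048, -0.004, 0.002, 0, 0, -0.05, 1], [-0.064, -0.004, 0.002, 0, 0, -0.0667, 1], [-0.08, -0.004, 0.002, 0, 0, -0.0833, 1], [-0.096, -0.003, 0.002, 0, 0, -0.1, 1], [-0.112, -0.002, 0.002, 0, 0, -0.1167, 1], [-0.128, 0.0, 0.002, 0, 0, -0.1333, 1]]
```

>>> step_arm --pt "-0.016 -0.002 0 0 0 -0.017 1" --pt "-0.032 -0.003 0 0 0 -0.033 1" --pt "-0.048 -0.004 0 0 0 -0.05 1" --pt "-0.064 -0.004 0 0 0 -0.067 1" --pt "-0.08 -0.004 0 0 0 -0.083 1" --pt "-0.096 -0.003 0 0 0 -0.1 1" --pt "-0.112 -0.002 0 0 0 -0.117 1" --pt "-0.128 0 0 0 0 -0.133 1"

```text
time: 5.2
ee_pos: [0.4712, -0.1761, 0.0283]
eef_rot: [[-0.656, 0.754, -0.002], [0.754, 0.656, -0.0], [0.001, -0.001, -1.0]]
ft_force: [-1.2, 1.0, 0.8]
grip_width: -0.0002
```

```bash
python3 plan.py 16 8 0
python3 - <<'E'
from h import *
s=snap('top'); a=cv2.resize(s['pixels'][160:360,310:510],(500,500)); cv2.imwrite('pics/t3.png',cv2.convertScaleAbs(a[:,:,::-1],alpha=1.4))
E
```

```text
t 5.2 r 0.1149404726920595 ang -146.87178533053986 j [ -1.  31.  22. 118. -20.  35.  76.] f [-1.2  1.   0.8]
[[-0.016, -0.002, 0.001, 0, 0, -0.0167, 1], [-0.032, -0.003, 0.001, 0, 0, -0.0333, 1], [-0.048, -0.004, 0.001, 0, 0, -0.05, 1], [-0.064, -0.004, 0.001, 0, 0, -0.0667, 1], [-0.08, -0.004, 0.001, 0, 0, -0.0833, 1], [-0.096, -0.003, 0.001, 0, 0, -0.1, 1], [-0.112, -0.002, 0.001, 0, 0, -0.1167, 1], [-0.128, 0.0, 0.001, 0, 0, -0.1333, 1]]
```

View pics/t3.png

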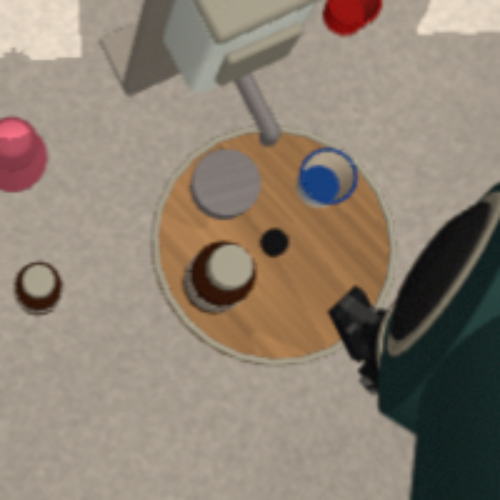

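The crop shows cup at (328,177) now nearer the spout (268,140), everything upright; continue the arc.

>>> step_arm --pt "-0.016 -0.002 0 0 0 -0.017 1" --pt "-0.032 -0.003 0 0 0 -0.033 1" --pt "-0.048 -0.004 0 0 0 -0.05 1" --pt "-0.064 -0.004 0 0 0 -0.067 1" --pt "-0.08 -0.004 0 0 0 -0.083 1" --pt "-0.096 -0.003 0 0 0 -0.1 1" --pt "-0.112 -0.002 0 0 0 -0.117 1" --pt "-0.128 0 0 0 0 -0.133 1"

```text
time: 6.05
ee_pos: [0.4926, -0.201, 0.0283]
eef_rot: [[-0.84, 0.542, -0.002], [0.542, 0.84, -0.0], [0.001, -0.001, -1.0]]
ft_force: [-1.7, 0.1, -0.3]
grip_width: -0.0002
```

>>> step_arm --pt "-0.016 -0.002 0 0 0 -0.017 1" --pt "-0.032 -0.003 0 0 0 -0.033 1" --pt "-0.048 -0.004 0 0 0 -0.05 1" --pt "-0.064 -0.004 0 0 0 -0.067 1" --pt "-0.08 -0.004 0 0 0 -0.083 1" --pt "-0.096 -0.003 0 0 0 -0.1 1" --pt "-0.112 -0.002 0 0 0 -0.117 1" --pt "-0.128 0 0 0 0 -0.133 1"

```text
time: 6.85
ee_pos: [0.5198, -0.2186, 0.0283]
eef_rot: [[-0.958, 0.287, -0.002], [0.287, 0.958, -0.0], [0.001, -0.001, -1.0]]
ft_force: [-1.9, -0.5, -0.6]
grip_width: 0.0003
```

```bash
cat > cup.py <<'E'
from h import *
def cup(s,z=.055):
    hsv=cv2.cvtColor(s['pixels'],cv2.COLOR_RGB2HSV); m=cv2.inRange(hsv,(105,100,40),(130,255,255)); m[:190]=0;m[300:]=0;m[:,:360]=0;m[:,480:]=0
    pts=np.argwhere(m)[:,::-1].astype(np.float32)
    h=cv2.convexHull(pts); (c,ax,an)=cv2.fitEllipse(h)
    e=cv2.minEnclosingCircle(pts)
    return len(pts),c,ax,e
s=snap('top'); n,c,ax,e=cup(s); hub=np.array([.5675,-.1133])
for q in (c,e[0]):
    p=plane(s,q,.055); d=p[:2]-hub; print(n,np.round(q,1),ax,e[1],p.round(4),'r',np.hypot(*d),'ang',np.degrees(np.arctan2(d[1],d[0])))
E
python3 cup.py; python3 plan.py 16 8 0
```

```text
210 [424.9 223.7] (21.55751609802246, 22.301773071289062) 11.282357215881348 [ 0.6224 -0.1203  0.055 ] r 0.05529414456330222 ang -7.24796891240809
210 [425.  223.7] (21.55751609802246, 22.301773071289062) 11.282357215881348 [ 0.6223 -0.1204  0.055 ] r 0.05527710785573623 ang -7.43091631808314
t 6.9 r 0.11553761028333027 ang -114.09888045120806 j [  9.  34.  14. 109. -13.  38. 104.] f [-0.3  0.6 -0.1]
[[-0.016, -0.002, 0.001, 0, 0, -0.0167, 1], [-0.032, -0.003, 0.001, 0, 0, -0.0333, 1], [-0.048, -0.004, 0.001, 0, 0, -0.05, 1], [-0.064, -0.004, 0.001, 0, 0, -0.0667, 1], [-0.08, -0.004, 0.001, 0, 0, -0.0833, 1], [-0.097, -0.003, 0.001, 0, 0, -0.1, 1], [-0.113, -0.001, 0.001, 0, 0, -0.1167, 1], [-0.129, 0.001, 0.001, 0, 0, -0.1333, 1]]
```

>>> step_arm --pt "-0.016 -0.002 0 0 0 -0.017 1" --pt "-0.032 -0.003 0 0 0 -0.033 1" --pt "-0.048 -0.004 0 0 0 -0.05 1" --pt "-0.064 -0.004 0 0 0 -0.067 1" --pt "-0.08 -0.004 0 0 0 -0.083 1" --pt "-0.096 -0.003 0 0 0 -0.1 1" --pt "-0.112 -0.002 0 0 0 -0.117 1" --pt "-0.128 0 0 0 0 -0.133 1"

```text
time: 7.7
ee_pos: [0.5513, -0.228, 0.0283]
eef_rot: [[-1.0, 0.008, -0.001], [0.008, 1.0, -0.001], [0.001, -0.001, -1.0]]
ft_force: [-1.2, -0.4, 0.4]
grip_width: 0.0003
```

```bash
python3 cup.py; python3 plan.py 10 8 0
python3 - <<'E'
from h import *
s=snap('top'); a=cv2.resize(s['pixels'][160:320,350:510],(800,800),interpolation=cv2.INTER_CUBIC)[:600]; cv2.imwrite('pics/t4.png',cv2.convertScaleAbs(a[:,:,::-1],alpha=1.5))
E
```

```text
206 [416.2 224. ] (21.517240524291992, 22.181110382080078) 11.12829303741455 [ 0.6221 -0.1049  0.055 ] r 0.055263678425254474 ang 8.700031767926049
206 [416.1 224.1] (21.517240524291992, 22.181110382080078) 11.12829303741455 [ 0.622  -0.1049  0.055 ] r 0.05510326946208453 ang 8.80084336231808
t 7.75 r 0.11575115857229445 ang -97.72391397833452 j [ 12.  36.  10. 104.  -9.  40. 117.] f [0.  0.4 0.4]
[[-0.01, -0.001, 0.002, 0, 0, -0.0104, 1], [-0.02, -0.002, 0.002, 0, 0, -0.0208, 1], [-0.03, -0.003, 0.002, 0, 0, -0.0312, 1], [-0.04, -0.003, 0.002, 0, 0, -0.0417, 1], [-0.05, -0.004, 0.002, 0, 0, -0.0521, 1], [-0.06, -0.004, 0.002, 0, 0, -0.0625, 1], [-0.071, -0.004, 0.002, 0, 0, -0.0729, 1], [-0.081, -0.003, 0.002, 0, 0, -0.0833, 1]]
```

View pics/t4.png

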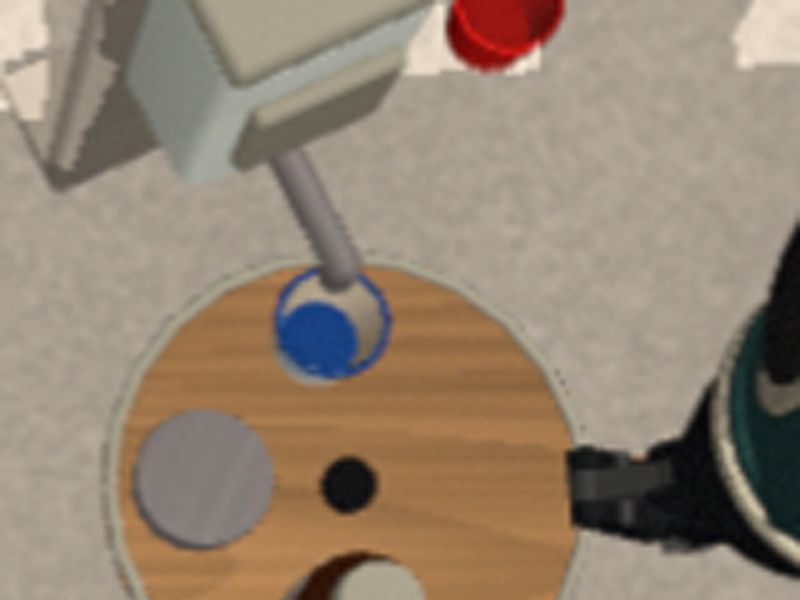

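Crop: cup rim centre (333,322), spout tip (341,278), so about 12° more to go; all upright.

>>> step_arm --pt "-0.012 -0.001 0 0 0 -0.012 1" --pt "-0.024 -0.002 0 0 0 -0.025 1" --pt "-0.036 -0.003 0 0 0 -0.037 1" --pt "-0.048 -0.003 0 0 0 -0.05 1" --pt "-0.06 -0.004 0 0 0 -0.062 1" --pt "-0.072 -0.004 0 0 0 -0.075 1" --pt "-0.084 -0.004 0 0 0 -0.087 1" --pt "-0.094 -0.003 0 0 0 -0.098 1"

```text
time: 8.6
ee_pos: [0.5755, -0.2289, 0.0284]
eef_rot: [[-0.98, -0.197, -0.0], [-0.197, 0.98, -0.001], [0.0, -0.001, -1.0]]
ft_force: [-1.6, -1.1, 0.6]
grip_width: 0.0001
```

```bash
python3 cup.py
python3 - <<'E'
from h import *
s=snap('top'); print(plane(s,(418.2,215.4),.13)); print(ctrl.state()['joint_pos'].round(0),ctrl.state()['ft_force'].round(1))
w=snap('scene');a=cv2.resize(w['pixels'][140:310,160:330],(600,600),interpolation=cv2.INTER_CUBIC);cv2.imwrite('pics/s5.png',cv2.convertScaleAbs(a[:,:,::-1],alpha=1.5))
E
```

```text
211 [410.  225.6] (21.559019088745117, 22.080089569091797) 11.080613136291504 [ 0.6195 -0.0938  0.055 ] r 0.05554952160987259 ang 20.504693820641062
211 [410.  225.7] (21.559019088745117, 22.080089569091797) 11.080613136291504 [ 0.6195 -0.0939  0.055 ] r 0.05548754475269719 ang 20.44888050376174
[ 0.61960127 -0.09457118  0.13      ]
[ 14.  38.   7. 101.  -6.  42. 125.] [-0.1 -0.2  1. ]
```

View pics/s5.png

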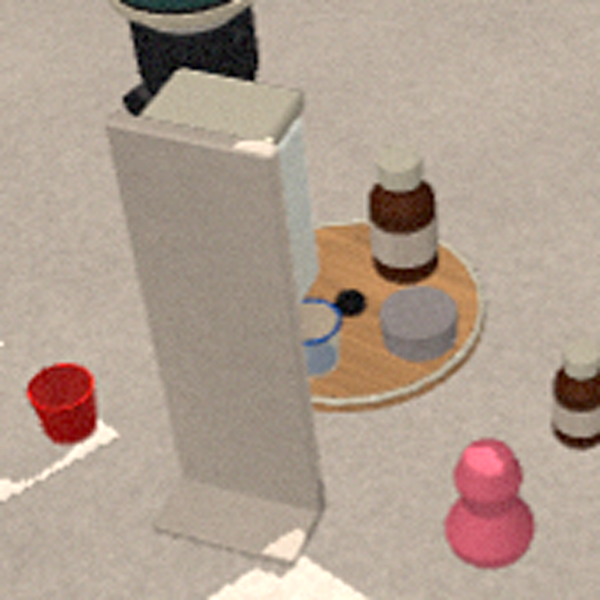

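The cup is within 2 mm of the measured spout; the scene view shows all three standing and the massager upright. Withdrawing back, then up.

>>> step_arm --pt "0.02 0 0 0 0 0 1" --pt "0.05 0 0 0 0 0 1" --pt "0.08 0 0 0 0 0 1" --pt "0.09 0 -0.06 0 0 0 1" --pt "0.09 0 -0.18 0 0 0 1" --pt "0.09 0 -0.32 0 0 0 1" --pt "0.09 0 -0.44 0 0 0 1" --pt "0.09 0 -0.5 0 0 0 1"

```text
time: 9.55
ee_pos: [0.5541, -0.2336, 0.1573]
eef_rot: [[-0.981, -0.195, 0.004], [-0.195, 0.981, -0.002], [-0.003, -0.003, -1.0]]
ft_force: [0.6, -0.4, -0.2]
grip_width: -0.0
```

>>> step_arm --pt "0 0 0 0 0 0 1" --pt "0 0 0 0 0 0 1" --pt "0 0 0 0 0 0 1"

```text
time: 9.85
ee_pos: [0.5535, -0.2333, 0.1561]
eef_rot: [[-0.981, -0.195, 0.002], [-0.195, 0.981, -0.001], [-0.002, -0.002, -1.0]]
ft_force: [-0.3, -0.0, -1.0]
grip_width: 0.0001
```

```bash
python3 cup.py; sleep 0; python3 cup.py
python3 - <<'E'
from h import *
s=snap('top'); a=cv2.resize(s['pixels'][160:340,290:530],(800,600),interpolation=cv2.INTER_CUBIC); cv2.imwrite('pics/t6.png',cv2.convertScaleAbs(a[:,:,::-1],alpha=1.5))
E
```

```text
208 [409.9 225.7] (21.56587028503418, 22.092885971069336) 11.122961044311523 [ 0.6194 -0.0937  0.055 ] r 0.05548835752655332 ang 20.700730101559444
208 [409.9 225.8] (21.56587028503418, 22.092885971069336) 11.122961044311523 [ 0.6192 -0.0937  0.055 ] r 0.055291916240499145 ang 20.72373919564955
207 [409.9 225.7] (21.594648361206055, 22.00650978088379) 11.122961044311523 [ 0.6194 -0.0937  0.055 ] r 0.05543530989076642 ang 20.653314306704257
207 [409.9 225.8] (21.594648361206055, 22.00650978088379) 11.122961044311523 [ 0.6192 -0.0937  0.055 ] r 0.055291916240499145 ang 20.72373919564955
```

View pics/t6.png

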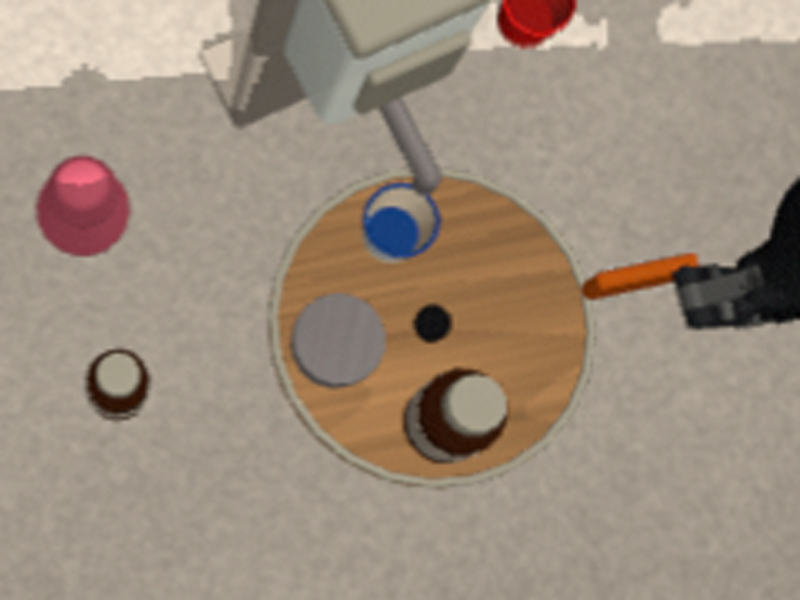

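The fin is free, the gripper is clear above it, and the cup (401,220) hasn't moved between readings. Its offset from the spout (428,182) in the image is height parallax. Handing in.

```bash
python3 -c "
from bench import ticket; print(ticket.hand_in())"
```

```text
the job is handed in; nothing more can be done
None
```

I pushed the orange arm about 74° counter-clockwise with the closed fingertip. I then backed the finger off about 22 mm, raised it about 13 cm and handed in at about 10 s of the 46 s. The hand-in gave no verdict.

- **Cup under spout:** the last reading puts the cup at (0.619, -0.094). The spout tip measured (0.620 to 0.621, -0.094 to -0.095), so they are about 1 to 2 mm apart. The limit is 12 mm.
- **At rest:** two readings of the cup after withdrawing agreed to within 0.1 mm.
- **Forces:** the end-of-move force readings stayed around 2 N during the push, and about 1 N (noise) once the finger was clear.
- **Objects:** the last picture shows the cup, bottle and tin standing on the turntable. The massager looks untouched, though I judged that by eye and did not measure it again.
- **Disagreement:** the direction to the spout came out as about 20° from its tip but about 22° from the wall edge, which is about 2 mm at the cup. I aimed for 20.5°, and the cup reads 20.7°.

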